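Index the sample carousel to the next place

ROBOT

A 6-joint arm with a two-finger parallel gripper is mounted at the origin on the work surface. World frame = base frame: x ahead of the robot, y to its left, z up, the work surface at z = 0. Lengths are in mm, angles in degrees, forces in N, time in s.
With the tool pointing down it reaches from about 300 to 850 mm from the base axis. Payload 4.2 kg.
Tool frame: the origin (TCP) lies midway between the tips of the shut fingers; the grasp point (between the pads) lies 19 mm behind it (env.grip_depth is the distance from the TCP to the grasp point, in mm); z points along the fingers, y is the line along which they close (so a half turn about z gives the same grasp; the last joint's range is limited). The gripper opens to 91 mm and grips with 3 to 60 N. Pads are 32 mm wide; open, the fingers measure 118 mm over their backs; the gripper's body (76 mm by 178 mm) begins 60 mm behind the grasp point.
Start: joints at [-71.849, 18.312, 89.639, -0, 72.044, -1.146], TCP at [190.024, -542.712, 188.676] pointing down, gripper open.
Joint ranges: [-177.97, 177.97], [-48.28, 115.42], [12.27, 149.76], [-77.06, 257.06], [2.81, 150.46], [-146.56, 146.56]. Speed limits (degrees/s): [147.25, 147.25, 180, 180, 180, 180].

INTERFACE

Orientations are given as [roll, pitch, yaw] about the fixed x, y, z axes, in that order (R = Rz(yaw) Ry(pitch) Rx(roll)).
In Python, from workcell import env, eyes gives the robot as it stands.
- The arm moves only by the tool send_rows, never from a script. Its argument "motion" is a list of rows, each a list of 7 numbers: the shift along the world's x, y, z normalised to -1 to 1, where 1 is 0.5 m, then the turn, a rotation vector about the world's x, y, z normalised to -1 to 1, where 1 is 60 degrees, then the opening, from -1 (shut) to 1 (fully open). A call has 1 to 20 rows; each row is the pose to reach, as a shift and turn from the pose commanded when the call began; what a row does not reach only later rows make up. A row lasts 1/8 s, in which the tool goes at most 62.5 mm and 10.7 degrees, less where a joint would pass 70% of its speed; a pose out of reach is approached as far as the arm can. A call with a number of a shift or a turn outside -1 to 1 is refused whole. A call with a gripper value outside its range is refused whole. The fingers move at their own pace and stop on an object; "squeeze" is the grip in N (left out, the last holds). Time passes only in rows, so rows that repeat a pose let the fingers close. It gives the time, the measured TCP pose, the force, the opening and the grip force at its end, in the units of the state.
- env.state(): the state, without advancing time (a new reading comes with each control period).
- eyes.grab_frame(name): name is "scene" or "top" or "wrist"; returns a dict with "pixels" (420x560x3 uint8, red, green, blue), "depth" (420x560 float32, mm along the optical axis (not along the pixel's ray), 0 where there is no reading), "fx", "fy", "cx", "cy" (pixels), "R" (3x3) and "t" (3): a world point X has camera coordinates R X + t; the wrist camera has in their place "T_tool_cam" (4x4, takes a point from camera to tool coordinates, whose origin is the TCP and whose axes are the flange's). Camera axes: x right, y down, z forward; pixel columns grow to the right and rows downward; lengths in mm; the calibration is good to about 2 mm. A picture is of the moment at which its call begins: read the wrist's pose just before it.
- env.job_done(): hands the job in; it is judged then, once.
The state is a dict: "time_s": time; "qpos": joint angles; "qvel": joint speeds; "effort": joint torques, N m; "ee_pos": TCP position; "ee_rot": TCP orientation; "force": force on the tool from outside, world axes, zero at the start; "torque": the same for the moment, N m; "gripper_width": finger opening in mm; "gripper_force": force on a finger pad.
Only numpy, scipy, OpenCV 4.12 (cv2) and the standard library are available. Lean on these libraries where they do the work, as an engineer would, in place of code of your own. Each camera call takes 0.05 s, during which the arm holds its last target. There are 200 camera calls.

TASK

Move the sample carousel on by one place, so that the tall bottle (not the squat jar) stands under the dosing nozzle: draw the spring pin clear by its knob, swing the carousel round by the knob, and let the pin drop fully home into the next hole. That hole may lie a centimetre or so off its nominal place, so feel for it gently and never force the pin sideways. Then let go; bottle and jar stay upright in their nests and everything else stays where it is.

Things in the scene. Friction and masses are not known exactly. Their poses are not given: they have to be found in the camera images.
- sampler: the sample changer: round white housing, 280 mm diameter, 44 mm high, fixed; origin on its turning axis at table height, x pointing level from the axis to the nozzle (away from the robot within about 20 degrees), y to the left of that. Round its robot side lies a flat steel index plate, face 56 mm above the table, with 10 mm holes
- axis (a point): point on the carousel's upright turning axis, 115 mm above the table (level with the seated knob's middle). The carousel is an aluminium disc, 192 mm diameter, top 68 mm above the table, with three nests on the nozzle side and an outer arm with the index pin opposite
- knob (a point): centre of the index pin's black round knob: 24 mm diameter, 30 mm high, upright, top 130 mm above the table when home, 115 mm from the axis on the robot's side, opposite the middle nest. Below it an 8 mm rod enters a steel boss whose top is 86 mm above the table; space is free round the knob. It slides only straight up and down and goes round with the carousel
- plunger (a joint): lift of the index pin, m: 0 = fully home (8 mm deep in a hole), 0.008 = tip riding on the plate's face, 0.014 = fully drawn (stop). A spring pulls it down with 5 N at 0 and 8 N at 0.014; it is damped (0.1 m/s at most) and, left free, drops by itself over a hole. 8 mm pin, 10 mm holes
- carousel (a joint): angle of the carousel, rad, counter-clockwise from above; 0 at the start with the pin in the middle hole; stops at +-1.05. Drawn, it turns with 1 to 2 N at the knob; riding, 2 to 3 N. The next hole either way is nominally at 0.785 but hand-clamped, anywhere from 0.665 to 0.905, not reported. A riding pin swept at up to 20 mm/s drops in and locks the carousel
- nozzle (a point): lower end of the fixed steel dosing nozzle, 185 mm above the table, 66 mm from the axis on the side away from the robot; the blue arm that carries it (211 to 233 mm high) and its post lie still farther from the robot
- bottle_mid (a point): middle of the tall amber bottle (40 mm diameter, 95 mm high, about 100 g; z upright), loose in one of the two outer nests, 66 mm from the axis, at the start 45 degrees left or right of the nozzle. A nest is a black ring 16 mm high, 43 mm inside. Bottle at +45 degrees (left): turn the carousel clockwise (negative); else counter-clockwise
- jar_mid (a point): middle of the squat amber jar (40 mm diameter, 45 mm high, 80 g; z upright), loose in the other outer nest. The middle nest, under the nozzle at the start, is empty
- pin_tip: the 8 mm steel pin below the knob (origin on the turning axis; moves with carousel and pin). The force between pin and holes or plate must stay below 15 N: swinging it undrawn, or sweeping on after it has dropped in, would damage it
- beaker: clear beaker, 70 mm wide, 85 mm high, standing to the left of the housing; bystander, origin under its centre
- stopper: black rubber stopper, 28 mm diameter, 22 mm high, standing to the right of the housing; bystander, origin under its centre
- tipbox: blue box 80 x 120 x 55 mm on the right; bystander, origin under its centre
- reagent: amber reagent bottle, 60 mm diameter, 130 mm high, on the right; bystander, origin under its centre
- flask: white plastic bottle, 54 mm diameter, 120 mm high, on the left; bystander, origin under its centre
- spatula: steel spatula, 180 mm long, lying on the left; bystander

How it is judged (in metres and radians):
On the way, in this order (a step that is already met when the one before it is completed fails the run):
1. the pin is drawn clear of its hole (lift over 8.5 mm) while the carousel is still in its first place (value of joint plunger above 0.0085 m and value of joint carousel between -0.2 and 0.2 rad), for 0.1 s.
2. the carousel has been turned most of the way (over 0.5 rad) so that the tall bottle has come near the nozzle (within 25 mm) (horizontal distance between bottle_mid and nozzle below 0.025 m and (value of joint carousel above 0.5 rad or value of joint carousel below -0.5 rad)), for 0.1 s.
At the end, for the whole second after the job is handed in: The pin is fully home (lift under 1.5 mm) in the next hole (carousel at rest, over 0.64 rad from its start), the tall bottle stands upright in its nest with its middle within 12 mm (seen from above) of the nozzle, and the jar stands upright in its nest (both within 0.15 rad, not lifted) (value of joint plunger below 0.0015 m and horizontal distance between bottle_mid and nozzle below 0.012 m and (value of joint carousel above 0.64 rad or value of joint carousel below -0.64 rad) and velocity of joint carousel between -0.02 and 0.02 rad/s and angle between each of bottle_mid, jar_mid's own z axis and vertical below 0.15 rad and height (world z) of bottle_mid below 0.12 m and height (world z) of jar_mid below 0.095 m); the robot touches nothing.
It fails at once if the pin is forced: over 15 N between the index pin and the holes or plate (contact force between pin_tip and anything else above 15 N).
It fails at once if the bottle or the jar is tipped (over 0.35 rad) (angle between any of bottle_mid, jar_mid's own z axis and vertical above 0.35 rad).
It fails at once if a bystander is moved by more than 25 mm (distance of any of beaker, stopper, tipbox, reagent, flask, spatula from where it was at the start of the episode above 0.025 m).
It also fails if it takes over 58 s, if anything falls off the work surface, if the arm or the gripper's body presses on something with over 40 N, if the wrist force passes 120 N, or if a joint passes its speed limit or range.

## Working session

There is one attempt and no reset: what is moved stays moved. The work goes in short steps, Python scripts to look and compute and a tool call to move; the robot and the scene stay as the last step left them, time stands still between calls to the robot, and variables do not carry over. Pictures are saved under pics/ and viewed, at most 10 in all, crops included, and the job is handed in when it is done.

Besides the shell and the picture viewer there is one more tool, called after ">>>" as name(argument=value, ...), one argument or row to a line, values as JSON. send_rows: Moves the arm, as the interface text tells. Its arguments: {"type":"object","properties":{"motion":{"type":"array"},"squeeze":{"type":"number"}},"required":["motion"]}

```bash
mkdir -p pics
cat > h.py <<'E'
import numpy as np, cv2
from workcell import env, eyes
def pts(f):
    d=f["depth"]; v,u=np.indices(d.shape)
    c=np.stack([(u-f["cx"])/f["fx"]*d,(v-f["cy"])/f["fy"]*d,d],-1)
    return (c-f["t"])@np.array(f["R"])   # R^T (c-t)
def save(f,n): cv2.imwrite("pics/"+n,f["pixels"][...,::-1])
E
python3 - <<'E'
from h import *
for n in ("scene","top"):
    f=eyes.grab_frame(n); save(f,n+".png"); np.save(n+"_P.npy",pts(f)); np.save(n+"_I.npy",f["pixels"])
    print(n,-np.array(f["R"]).T@f["t"],f["R"],f["fx"])
s=env.state(); print(s)
E
```

```text
scene [1207.43460581 -538.66676723  785.3290268 ] [[ 0.63019331  0.77638271 -0.00928855]
 [ 0.45758838 -0.38103809 -0.80338213]
 [-0.62727129  0.50203571 -0.59539137]] 447.55070125718265
top [ 337.68431838   -5.20941019 1069.85864576] [[ 0.17464661 -0.98462327  0.00394675]
 [-0.96280143 -0.1716126  -0.20871637]
 [ 0.20618431  0.03265167 -0.97796825]] 382.8265111868683
{'time_s': 0.1, 'qpos': array([-7.18492512e+01,  1.83492353e+01,  8.96987711e+01, -1.31989012e-03,
        7.20413776e+01, -1.14696056e+00]), 'qvel': array([-0.04774442, -0.13248052, -0.25957193, -0.01614767, -0.07080602,
       -0.01315927]), 'effort': array([ 5.35365689e-04, -4.13331521e+01, -2.32508451e+01,  7.29101943e-02,
        4.22098394e-02, -5.12295810e-05]), 'ee_pos': array([ 189.86114341, -542.25272198,  187.89612735]), 'ee_rot': array([-1.79910609e+02, -5.34491672e-04,  1.92981168e+01]), 'force': array([-0.10981596, -1.2280985 , -0.23923142]), 'torque': array([-0.00077335, -0.01272205, -0.03980113]), 'gripper_force': 0.0, 'gripper_width': 90.9341093846692}
```

View pics/scene.png

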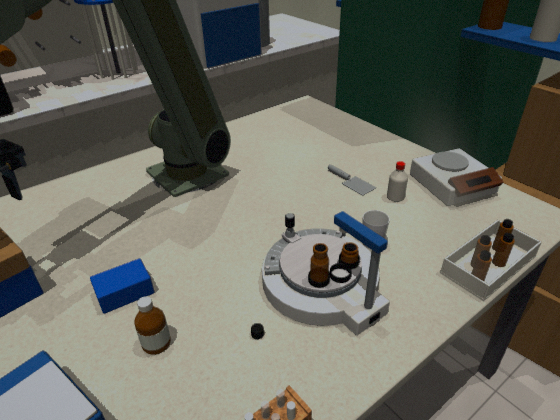

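View pics/top.png

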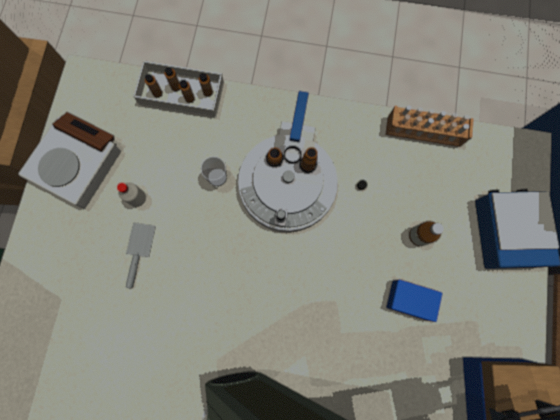

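The scene view shows the sampler at (325,270) with the tall bottle on the robot's right (320,262). The top view shows the knob at about (281,214), the hub (288,177), the bottle (309,158) on the right and the jar (274,156) on the left. So the turn is counter-clockwise, and the knob moves towards -y.

Run:
```python
import numpy as np, cv2
for n,(u0,u1,v0,v1) in {"top":(225,350,120,240),"scene":(255,400,205,330)}.items():
    P=np.load(n+"_P.npy"); I=np.load(n+"_I.npy").astype(int)
    m=np.zeros(P.shape[:2],bool); m[v0:v1,u0:u1]=1
    z=P[...,2]; 
    def circ(mm,name):
        c=cv2.findContours(mm.astype(np.uint8),cv2.RETR_EXTERNAL,cv2.CHAIN_APPROX_NONE)[0]
        c=max(c,key=len)[:,0]; q=P[c[:,1],c[:,0],:2].astype(np.float32)
        print(n,name,cv2.minEnclosingCircle(q), mm.sum())
    d=m&(z>60)&(z<76); circ(d,"disc")
    circ(m&(z>36)&(z<76),"housing")
    k=m&(z>100)&(z<140)
    nn,l,st,ce=cv2.connectedComponentsWithStats(k.astype(np.uint8))
    for i in range(1,nn):
        if st[i,4]>8:
            q=P[l==i]; print(n,ce[i],st[i],q.min(0).round(),q.max(0).round(),np.median(q,0).round(1), I[l==i].mean(0).round())
```

```text
top disc ((628.7587890625, 1.7074013948440552), 111.01677703857422) 3094
top housing ((670.3705444335938, -0.8906688690185547), 159.92709350585938) 6815
top [274.37058824 153.93529412] [268 147  14  15 170] [678.  30. 100.] [714.  67. 120.] [694.3  48.7 113.5] [60. 43. 31.]
top [308.56034483 161.79310345] [302 153  16  15 116] [676. -63. 100.] [703. -25. 140.] [682.2 -43.  129.6] [54. 38. 25.]
top [280.86904762 214.39285714] [277 209   9  12  84] [524.  -7. 102.] [547.  14. 135.] [532.8   4.  130. ] [94. 96. 95.]
scene disc ((632.9759521484375, -0.26472771167755127), 113.88959503173828) 2873
scene housing ((674.747314453125, -1.3733325004577637), 158.63284301757812) 7348
scene [289.49264706 220.07352941] [285 213  10  15 136] [526.  -8. 101.] [549.  17. 134.] [541.3   1.1 121.6] [47. 47. 46.]
scene [349.88625592 249.43127962] [341 242  18  16 211] [680.  29. 101.] [719.  69. 116.] [701.8  45.2 112.6] [57. 37. 20.]
scene [319.42960289 266.40794224] [311 256  18  21 277] [685. -64. 100.] [717. -28. 140.] [709.7 -55.2 122.9] [58. 33. 11.]
scene [371.16666667 282.83333333] [367 274  10  17 126] [799.  -8. 100.] [815.   7. 140.] [810.5  -3.7 120. ] [58. 59. 58.]
```

>>> send_rows(
  motion=[
    [0.05,0.08,0.05,0,0,0.1,1],
    [0.1,0.16,0.08,0,0,0.2,1],
    [0.17,0.27,0.08,0,0,0.3,1],
    [0.23,0.36,0.08,0,0,0.4,1],
    [0.29,0.45,0.08,0,0,0.5,1],
    [0.35,0.55,0.08,0,0,0.6,1],
  ],
)

```text
time_s: 0.85
ee_pos: [365.7, -266.2, 228.4]
ee_rot: [180.0, -0.0, 55.5]
force: [0.8, 0.0, 1.1]
gripper_width: 91.4
gripper_force: 0.0
```

>>> send_rows(
  motion=[
    [0.06,0.09,0,0,0,0.1,1],
    [0.12,0.18,0,0,0,0.2,1],
    [0.18,0.28,0,0,0,0.3,1],
    [0.23,0.37,0,0,0,0.4,1],
    [0.29,0.46,0,0,0,0.5,1],
    [0.342,0.542,0,0,0,0.578,1],
    [0.342,0.542,0,0,0,0.578,1],
    [0.342,0.542,0,0,0,0.578,1],
    [0.342,0.542,0,0,0,0.578,1],
  ],
)

```text
time_s: 1.98
ee_pos: [535.4, 2.2, 228.7]
ee_rot: [-180.0, 0.0, 89.9]
force: [0.2, -0.2, 0.2]
gripper_width: 91.3
gripper_force: 0.0
```

Run:
```python
from h import *
from scipy.spatial.transform import Rotation as Ro
s=env.state(); print(s["time_s"],s["ee_pos"],s["ee_rot"],s["force"],s["qpos"])
f=eyes.grab_frame("wrist"); save(f,"w1.png")
T=np.eye(4); T[:3,:3]=Ro.from_euler("xyz",s["ee_rot"],degrees=True).as_matrix(); T[:3,3]=s["ee_pos"]
T=T@np.array(f["T_tool_cam"]); f["R"]=T[:3,:3].T; f["t"]=-T[:3,:3].T@T[:3,3]
P=pts(f); np.save("w1P.npy",P); print("cam",T[:3,3],T[:3,2])
z=P[...,2]; k=((z>108)&(z<140)&(f["depth"]>0)).astype(np.uint8)
n,l,st,ce=cv2.connectedComponentsWithStats(k)
for i in range(1,n):
    if st[i,4]>100:
        q=P[l==i]; qt=q[q[:,2]>126]; print(ce[i],st[i],q.min(0).round(1),q.max(0).round(1),cv2.minEnclosingCircle(qt[:,:2].astype(np.float32)) if len(qt) else 0, np.median(qt,0) if len(qt) else 0)
```

```text
1.975 [535.35283031   2.23432391 228.68537645] [-1.79981091e+02  1.75266260e-02  8.98793982e+01] [ 0.20112456 -0.24613196  0.241786  ] [-9.79728328e-01  1.34006582e+01  9.07441737e+01 -1.83634799e-02
  7.58738131e+01 -8.54638992e-01]
cam [536.35236282  82.66194599 425.14980212] [-7.22419078e-04 -2.84283040e-01 -9.58740127e-01]
[439.58365385 152.22211538] [ 421  135   38   36 1040] [680.   32.6 108.1] [716.1  67.9 116.4] 0 0
[281.08064516 197.44556452] [270 184  23  27 496] [524.3  -5.4 108.1] [547.7  17.6 133. ] ((536.0346069335938, 5.717001914978027), 11.833809852600098) [536.00681708   6.6590587  130.82066017]
[538.91966173 199.23255814] [523 189  37  24 473] [796.1  -6.1 108. ] [807.8  11.7 139.9] ((804.5197143554688, 3.0048398971557617), 8.91129207611084) [798.49048083   5.02522837 133.34221842]
[425.09037559 236.12793427] [408 220  47  42 852] [676.8 -60.4 108. ] [714.4 -22.5 140. ] ((696.6426391601562, -42.30686569213867), 19.856136322021484) [685.18934997 -31.85402462 134.04825297]
```

View pics/w1.png

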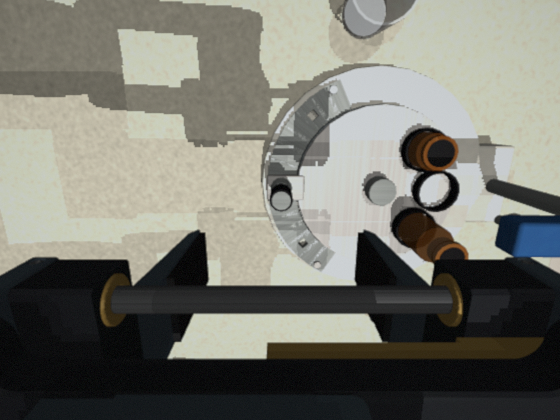

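The wrist view shows the knob at (281,197), the hub at (380,188), and dark holes in the index plate at about (304,243) on the right and (312,115) on the left. I'll get the axis and hole angle from these.

Run:
```python
import numpy as np, cv2
P=np.load("w1P.npy"); I=cv2.imread("pics/w1.png")
z=P[...,2]
hub=np.zeros(z.shape,bool); hub[165:215,355:405]=1
print("hub z",np.percentile(z[165:215,360:400],[5,50,95]))
q=P[hub&(z>np.percentile(z[175:200,370:390],50)-3)&(z<140)]; print("hub",cv2.minEnclosingCircle(q[:,:2].astype(np.float32)),len(q))
for u,v in((304,243),(312,115)):
    print("hole",P[v-4:v+5:4,u-6:u+7:6].reshape(-1,3).round(0).tolist())
c=cv2.resize(I[90:290,250:410],None,fx=4,fy=3,interpolation=cv2.INTER_CUBIC); c=cv2.resize(I[170:290,260:420],None,fx=5,fy=5,interpolation=cv2.INTER_CUBIC); cv2.imwrite("pics/c1.png",cv2.convertScaleAbs(c,alpha=1.5))
```

```text
hub z [67.4958529  69.10038873 91.13243305]
hub ((650.7791137695312, 4.462959289550781), 15.825762748718262) 595
hole [[558.0, -66.0, 56.0], [567.0, -71.0, 45.0], [574.0, -67.0, 56.0], [558.0, -72.0, 56.0], [567.0, -77.0, 45.0], [574.0, -72.0, 57.0], [558.0, -77.0, 59.0], [566.0, -78.0, 56.0], [574.0, -77.0, 58.0]]
hole [[565.0, 92.0, 56.0], [573.0, 93.0, 45.0], [579.0, 92.0, 56.0], [565.0, 88.0, 57.0], [573.0, 88.0, 44.0], [580.0, 88.0, 48.0], [565.0, 84.0, 57.0], [573.0, 84.0, 46.0], [579.0, 84.0, 57.0]]
```

View pics/c1.png

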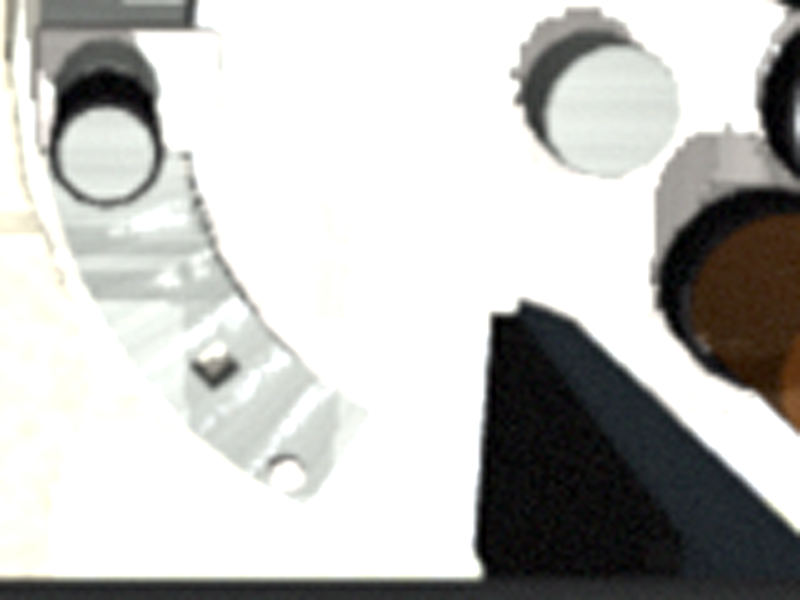

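The hole is at about (566,-73.5), at radius 115. That puts it roughly 0.756 rad from the start. Next I descend and grip the knob.

>>> send_rows(
  motion=[
    [0,0.003,-0.1,0,0,0,1],
    [0,0.003,-0.2,0,0,0,1],
    [0,0.003,-0.24,0,0,0,1],
    [0,0.003,-0.26,0,0,0,1],
    [0,0.003,-0.263,0,0,0,1],
    [0,0.003,-0.263,0,0,0,1],
  ],
  squeeze=15,
)

```text
time_s: 2.78
ee_pos: [536.8, 4.6, 98.3]
ee_rot: [179.9, 0.0, 90.0]
force: [0.6, -0.0, -1.2]
gripper_width: 91.4
gripper_force: 0.0
```

>>> send_rows(
  motion=[
    [0,0,0,0,0,0,0],
    [0,0,0,0,0,0,-0.3],
    [0,0,0,0,0,0,-0.4],
    [0,0,0,0,0,0,-0.5],
    [0,0,0,0,0,0,-0.6],
    [0,0,0,0,0,0,-0.7],
    [0,0,0,0,0,0,-0.7],
    [0,0,0,0,0,0,-0.7],
  ],
  squeeze=15,
)

```text
time_s: 3.78
ee_pos: [534.9, 4.8, 97.1]
ee_rot: [-179.9, 0.0, 90.0]
force: [-2.3, -0.2, 2.2]
gripper_width: 22.8
gripper_force: 15.0
```

>>> send_rows(
  motion=[
    [0,0,0.006,0,0,0,-0.7],
    [0,0,0.012,0,0,0,-0.7],
    [0,0,0.018,0,0,0,-0.7],
    [0,0,0.024,0,0,0,-0.7],
    [0,0,0.024,0,0,0,-0.7],
    [0,0,0.024,0,0,0,-0.7],
  ],
  squeeze=15,
)

```text
time_s: 4.53
ee_pos: [535.1, 4.8, 108.9]
ee_rot: [-179.9, 0.0, 90.0]
force: [-4.1, 0.5, -7.7]
gripper_width: 22.9
gripper_force: 15.0
```

```bash
cat >> h.py <<'E'
def knob():
    s=env.state(); print(s["time_s"],s["ee_pos"].round(1),s["ee_rot"].round(1),s["force"].round(1))
    for n in ("scene","top"):
        f=eyes.grab_frame(n); P=pts(f); np.save(n+"_now.npy",P); save(f,n+"_%d.png"%(s["time_s"]*100))
knob()
E
python3 - <<'E'
from h import *
for n,(u0,u1,v0,v1) in {"scene":(275,305,195,240),"top":(265,297,200,232)}.items():
    P0=np.load(n+"_P.npy")[v0:v1,u0:u1]; P=np.load(n+"_now.npy")[v0:v1,u0:u1]
    for Q in (P0,P):
        m=(np.hypot(Q[...,0]-536,Q[...,1]-5)<14)&(Q[...,2]>110); print(n,m.sum(),np.percentile(Q[m][:,2],[50,80,90,95,99]).round(1) if m.sum() else 0)
E
```

```text
4.525 [535.1   4.8 108.9] [-179.9    0.    90. ] [-4.1  0.5 -7.7]
scene 108 [126.7 130.8 131.7 132.3 133.1]
scene 105 [137.5 156.1 165.5 169.7 174.9]
top 80 [130.1 132.  132.8 133.4 134.4]
top 0 0
```

>>> send_rows(
  motion=[
    [0.0003,-0.0115,0,0,0,0.0477,-0.7],
    [0.0011,-0.023,0,0,0,0.0955,-0.7],
    [0.0026,-0.0344,0,0,0,0.1432,-0.7],
    [0.0046,-0.0457,0,0,0,0.191,-0.7],
    [0.0072,-0.0569,0,0,0,0.2387,-0.7],
    [0.0103,-0.068,0,0,0,0.2865,-0.7],
    [0.014,-0.0789,0,0,0,0.3342,-0.7],
    [0.0182,-0.0896,0,0,0,0.382,-0.7],
    [0.0229,-0.1,0,0,0,0.4297,-0.7],
    [0.0282,-0.1103,0,0,0,0.4775,-0.7],
    [0.0339,-0.1202,0,0,0,0.5252,-0.7],
    [0.0402,-0.1299,0,0,0,0.573,-0.7],
    [0.0402,-0.1299,0,0,0,0.573,-0.7],
    [0.0402,-0.1299,0,0,0,0.573,-0.7],
  ],
)

```text
time_s: 6.38
ee_pos: [555.6, -61.4, 108.9]
ee_rot: [-179.9, 0.1, 124.4]
force: [-4.1, -3.2, -8.4]
gripper_width: 22.7
gripper_force: 15.0
```

>>> send_rows(
  motion=[
    [0,0,-0.004,0,0,0,-0.7],
    [0,0,-0.008,0,0,0,-0.7],
    [0,0,-0.008,0,0,0,-0.7],
    [0,0,-0.008,0,0,0,-0.7],
  ],
)

```text
time_s: 6.88
ee_pos: [555.6, -61.4, 105.2]
ee_rot: [-179.9, 0.1, 124.4]
force: [-4.8, -2.9, -6.6]
gripper_width: 23.2
gripper_force: 15.0
```

>>> send_rows(
  motion=[
    [0,0,0,0,0,0,-0.45],
    [0,0,0,0,0,0,-0.4],
    [0,0,0,0,0,0,-0.4],
    [0,0,0,0,0,0,-0.55],
    [0,0,0,0,0,0,-0.6],
    [0,0,0,0,0,0,-0.6],
  ],
  squeeze=3,
)

```text
time_s: 7.62
ee_pos: [556.3, -61.2, 106.1]
ee_rot: [-180.0, 0.1, 124.4]
force: [-4.6, -3.6, 1.5]
gripper_width: 25.1
gripper_force: 3.0
```

>>> send_rows(
  motion=[
    [0.002,-0.0028,0,0,0,0.0143,-0.6],
    [0.004,-0.0056,0,0,0,0.0286,-0.6],
    [0.006,-0.0084,0,0,0,0.043,-0.6],
    [0.0081,-0.0112,0,0,0,0.0573,-0.6],
    [0.0103,-0.0139,0,0,0,0.0716,-0.6],
    [0.0124,-0.0165,0,0,0,0.0859,-0.6],
    [0.0147,-0.0192,0,0,0,0.1003,-0.6],
    [0.0169,-0.0218,0,0,0,0.1146,-0.6],
  ],
  squeeze=3,
)

```text
time_s: 8.62
ee_pos: [563.4, -70.2, 105.3]
ee_rot: [-180.0, -0.2, 131.2]
force: [-5.8, 1.6, -0.5]
gripper_width: 24.0
gripper_force: 3.0
```

```bash
sed -i '$d' h.py
python3 - <<'E'
from h import *
knob()
P=np.load("scene_now.npy"); I=cv2.imread("pics/scene_%d.png"%(env.state()["time_s"]*0+ env.state()["time_s"]*100-0)) if 0 else None
import glob,os
g=max(glob.glob("pics/scene_*.png"),key=os.path.getmtime); I=cv2.imread(g)
cv2.imwrite("pics/c2.png",cv2.resize(I[180:300,230:390],None,fx=5,fy=5,interpolation=cv2.INTER_CUBIC))
E
```

```text
8.625 [563.4 -70.2 105.3] [-180.    -0.2  131.2] [-5.8  1.6 -0.5]
```

View pics/c2.png

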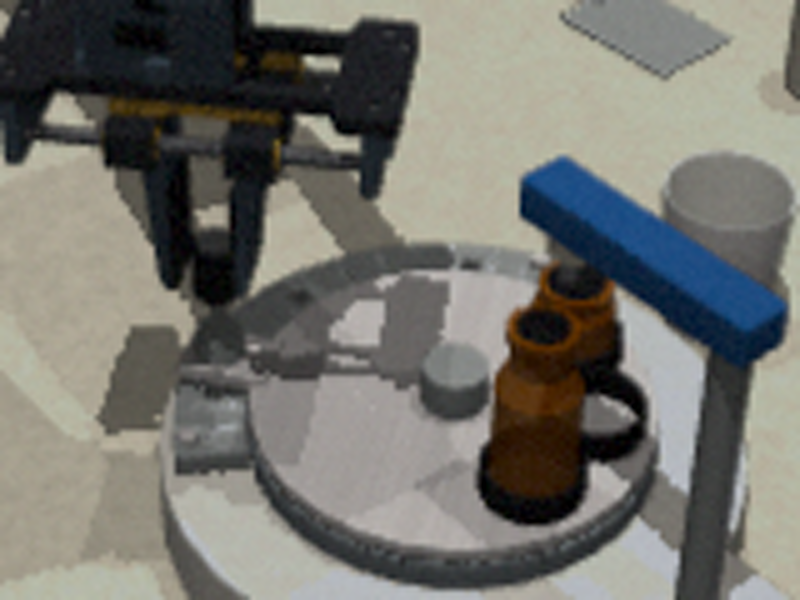

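The crop shows the knob between the fingers at about (215,265) and the bottle at (530,430), close to the nozzle. I'll get the carousel angle from the bottle and jar, and the knob height.

```bash
cat >> h.py <<'E'
def measure(n="scene",A=(650.4,4.6)):
    P=np.load(n+"_now.npy")
    z=P[...,2]; r=np.hypot(P[...,0]-A[0],P[...,1]-A[1])
    k=((z>98)&(z<163)&(r<92)&(r>30)).astype(np.uint8)
    nn,l,st,ce=cv2.connectedComponentsWithStats(k)
    for i in range(1,nn):
        if st[i,4]>60:
            q=P[l==i]; print(n,st[i],q.min(0).round(),q.max(0).round(),((q.min(0)+q.max(0))/2).round(1))
    m=(r>102)&(r<128)&(P[...,0]<600)&(z>58)&(z<100); q=P[m]
    print(n,"boss z95",np.percentile(q[:,2],[50,95,99]).round(1),"boss top",q[q[:,2]>82].mean(0).round(1),(q[:,2]>82).sum())
E
python3 - <<'E'
from h import *
measure(); measure("top")
P=np.load("scene_now.npy"); I=cv2.imread(sorted(__import__("glob").glob("pics/scene_8*.png"))[-1])
for v in range(222,248,1): print(v,I[v,273].tolist(),P[v,273].round(0).tolist())
E
```

```text
scene [328 232  26  43 579] [644. -29.  98.] [736.  83. 163.] [690.3  27.1 130.5]
scene boss z95 [70.  90.1 98.3] boss top [558.2 -62.6  88.1] 52
top [290 143  11  17 115] [695. -16.  98.] [725.  10. 163.] [710.   -3.1 130.5]
top [258 158  15  16 178] [642.  49.  98.] [679.  87. 119.] [660.8  68.1 108.8]
top boss z95 [58.9 61.2 62. ] boss top [nan nan nan] 0
222 [147, 164, 170] [399.0, 56.0, 3.0]
223 [144, 161, 167] [401.0, 54.0, 1.0]
224 [146, 161, 169] [404.0, 52.0, 1.0]
225 [93, 101, 103] [548.0, -54.0, 139.0]
226 [50, 52, 52] [551.0, -56.0, 138.0]
227 [42, 43, 42] [555.0, -60.0, 140.0]
228 [43, 43, 44] [557.0, -61.0, 139.0]
229 [47, 46, 48] [561.0, -64.0, 139.0]
230 [34, 35, 35] [564.0, -67.0, 140.0]
231 [20, 19, 19] [563.0, -66.0, 136.0]
232 [8, 6, 0] [565.0, -68.0, 135.0]
233 [4, 8, 0] [562.0, -66.0, 130.0]
234 [15, 12, 15] [564.0, -67.0, 129.0]
235 [3, 0, 4] [564.0, -67.0, 126.0]
236 [5, 10, 7] [563.0, -66.0, 121.0]
237 [10, 3, 13] [564.0, -67.0, 119.0]
238 [8, 6, 8] [565.0, -68.0, 118.0]
239 [5, 6, 4] [565.0, -68.0, 115.0]
240 [12, 11, 18] [565.0, -68.0, 111.0]
241 [40, 42, 41] [558.0, -63.0, 101.0]
242 [46, 49, 45] [558.0, -64.0, 98.0]
243 [45, 45, 44] [557.0, -63.0, 94.0]
244 [45, 48, 46] [557.0, -63.0, 91.0]
245 [45, 45, 44] [558.0, -63.0, 89.0]
246 [45, 47, 45] [558.0, -64.0, 86.0]
247 [45, 47, 45] [558.0, -64.0, 83.0]h.py:21: RuntimeWarning: Mean of empty slice.
  print(n,"boss z95",np.percentile(q[:,2],[50,95,99]).round(1),"boss top",q[q[:,2]>82].mean(0).round(1),(q[:,2]>82).sum())
  ret = um.true_divide(
```

Run:
```python
from h import *
for n in("scene_P","scene_now"):
    P=np.load(n+".npy"); z=P[...,2]
    c=(536,5) if n=="scene_P" else (558,-65)
    lo,hi=(122,136) if n=="scene_P" else (128,143)
    m=(z>lo)&(z<hi)&(np.hypot(P[...,0]-c[0],P[...,1]-c[1])<19)
    q=P[m]; b=np.argwhere(m); print(n,q.min(0).round(1),q.max(0).round(1),q.mean(0).round(1),b.min(0),b.max(0),m.sum())
    # boss / rod below knob
    b=(z>90)&(z<98)&(np.hypot(P[...,0]-c[0],P[...,1]-c[1])<22); print("rod",P[b].mean(0).round(1),b.sum())
```

```text
scene_P [526.3  -7.6 122.7] [547.1  16.8 134.1] [538.    3.4 129.2] [213 285] [221 294] 67
rod [538.7   3.7  92.9] 5
scene_now [543.4 -76.7 128.6] [567.9 -52.4 141.4] [556.6 -65.5 136.5] [225 267] [234 275] 72
rod [558.1 -60.5  93.9] 10
```

The knob top at about 139 means the pin is riding on the plate. The carousel is at about 0.63 rad, so the 3 N grip slipped. I'll regrip more firmly at the knob centre and carry on.

>>> send_rows(
  motion=[
    [0,0,0,0,0,0,-0.2],
    [0,0,0,0,0,0,-0.2],
    [-0.006,0.007,0,0,0,-0.04,-0.2],
    [-0.0126,0.0136,0,0,0,-0.085,-0.2],
    [-0.0126,0.0136,0,0,0,-0.085,-0.2],
    [-0.0126,0.0136,0,0,0,-0.085,-0.2],
    [-0.0126,0.0136,0,0,0,-0.085,-0.6],
    [-0.0126,0.0136,0,0,0,-0.085,-0.6],
    [-0.0126,0.0136,0,0,0,-0.085,-0.6],
    [-0.0126,0.0136,0,0,0,-0.085,-0.6],
  ],
  squeeze=10,
)

```text
time_s: 9.98
ee_pos: [558.0, -64.7, 105.2]
ee_rot: [-180.0, 0.0, 126.1]
force: [-1.1, -3.2, 0.8]
gripper_width: 23.4
gripper_force: 10.0
```

>>> send_rows(
  motion=[
    [0.0019,-0.0023,0,0,0,0.012,-0.6],
    [0.0037,-0.0046,0,0,0,0.025,-0.6],
    [0.0056,-0.0069,0,0,0,0.037,-0.6],
    [0.0075,-0.0092,0,0,0,0.049,-0.6],
    [0.0093,-0.0115,0,0,0,0.061,-0.6],
    [0.0112,-0.0138,0,0,0,0.0735,-0.6],
    [0.0112,-0.0138,0,0,0,0.0735,-0.35],
    [0.0112,-0.0138,0,0,0,0.0735,-0.35],
    [0.0112,-0.0138,0,0,0,0.0735,-0.35],
  ],
  squeeze=10,
)

```text
time_s: 11.1
ee_pos: [564.4, -71.2, 105.2]
ee_rot: [180.0, 0.0, 130.5]
force: [-0.2, 0.0, -0.3]
gripper_width: 29.6
gripper_force: 0.0
```

```bash
cat >> h.py <<'E'
def kn(c,A=(650.4,4.6)):
    s=env.state(); f=eyes.grab_frame("scene"); P=pts(f); np.save("scene_now.npy",P); save(f,"scene_%d.png"%(s["time_s"]*100))
    I=f["pixels"].astype(int).sum(-1); z=P[...,2]
    m=(z>120)&(z<143)&(np.hypot(P[...,0]-c[0],P[...,1]-c[1])<15); q=P[m]
    print(s["time_s"],s["ee_pos"].round(1),"knob",((q.min(0)+q.max(0))/2).round(1),q.mean(0).round(1),"ztop",np.percentile(q[:,2],[80,90,95,99]).round(1),m.sum())
    b=(z>87)&(z<98)&(np.hypot(P[...,0]-c[0],P[...,1]-c[1])<22); r=P[b].mean(0); print("rod",r.round(1),b.sum(),"ang",np.arctan2(A[1]-r[1],A[0]-r[0]).round(3))
E
python3 -c "
from h import *
kn((564,-71))"
```

```text
11.1 [564.4 -71.2 105.2] knob [560.6 -70.2 131.8] [563.3 -69.8 133.7] ztop [138.8 139.6 140.2 141.3] 94
rod [561.5 -66.4  90.9] 22 ang 0.674
```

>>> send_rows(
  motion=[
    [0,0,0,0,0,0,-0.6],
    [0,0,0,0,0,0,-0.6],
    [0.0015,-0.0016,0,0,0,0.009,-0.6],
    [0.0015,-0.0016,0,0,0,0.009,-0.35],
    [0.0015,-0.0016,0,0,0,0.009,-0.35],
    [0.0015,-0.0016,0,0,0,0.009,-0.6],
    [0.0015,-0.0016,0,0,0,0.009,-0.6],
    [0.003,-0.0033,0,0,0,0.018,-0.6],
    [0.003,-0.0033,0,0,0,0.018,-0.35],
    [0.003,-0.0033,0,0,0,0.018,-0.35],
    [0.003,-0.0033,0,0,0,0.018,-0.35],
  ],
  squeeze=8,
)

```text
time_s: 12.52
ee_pos: [565.7, -72.8, 105.2]
ee_rot: [180.0, 0.0, 131.6]
force: [1.0, -0.5, 0.1]
gripper_width: 29.4
gripper_force: 0.0
```

```bash
python3 -c "
from h import *
kn((564,-71))"
```

```text
12.525 [565.7 -72.8 105.2] knob [562.2 -70.7 130.5] [563.4 -69.9 133.1] ztop [139.  139.8 140.3 140.7] 95
rod [561.  -66.3  90.3] 21 ang 0.67
```

>>> send_rows(
  motion=[
    [0,0,0,0,0,0,-0.6],
    [0,0,0,0,0,0,-0.6],
    [0.0015,-0.0016,0,0,0,0.009,-0.6],
    [0.0015,-0.0016,0,0,0,0.009,-0.6],
    [0.0015,-0.0016,0,0,0,0.009,-0.38],
    [0.0015,-0.0016,0,0,0,0.009,-0.38],
    [0.0015,-0.0016,0,0,0,0.009,-0.6],
    [0.0015,-0.0016,0,0,0,0.009,-0.6],
    [0.003,-0.0033,0,0,0,0.018,-0.6],
    [0.003,-0.0033,0,0,0,0.018,-0.6],
    [0.003,-0.0033,0,0,0,0.018,-0.38],
    [0.003,-0.0033,0,0,0,0.018,-0.38],
    [0.003,-0.0033,0,0,0,0.018,-0.38],
  ],
  squeeze=8,
)

```text
time_s: 14.2
ee_pos: [567.1, -74.5, 105.2]
ee_rot: [180.0, 0.0, 132.7]
force: [-0.3, -0.4, -0.9]
gripper_width: 28.1
gripper_force: 0.0
```

```bash
python3 -c "
from h import *
kn((565,-72))"
```

```text
14.2 [567.1 -74.5 105.2] knob [562.4 -71.9 131.2] [563.9 -70.3 133.4] ztop [139.3 139.8 140.4 141.1] 92
rod [560.2 -67.   90.2] 22 ang 0.671
```

```bash
cat >> h.py <<'E'
def wr(name):
    from scipy.spatial.transform import Rotation as Ro
    s=env.state(); f=eyes.grab_frame("wrist"); save(f,name)
    T=np.eye(4); T[:3,:3]=Ro.from_euler("xyz",s["ee_rot"],degrees=True).as_matrix(); T[:3,3]=s["ee_pos"]
    T=T@np.array(f["T_tool_cam"]); f["R"]=T[:3,:3].T; f["t"]=-T[:3,:3].T@T[:3,3]
    return f,pts(f)
E
python3 - <<'E'
from h import *
a=cv2.imread("pics/scene_1110.png",0).astype(np.float32); b=cv2.imread("pics/scene_1420.png",0).astype(np.float32)
for nm,(u0,u1,v0,v1) in {"bottle":(322,352,238,286),"knob":(264,284,222,246),"hand":(235,312,182,222)}.items():
    t=a[v0+4:v1-4,u0+4:u1-4]; r=cv2.matchTemplate(b[v0:v1,u0:u1],t,cv2.TM_CCOEFF_NORMED); print(nm,np.array(cv2.minMaxLoc(r)[3])-4,r.max(),"phase",cv2.phaseCorrelate(a[v0:v1,u0:u1].copy(),b[v0:v1,u0:u1].copy()))
f,P=wr("w2.png")
E
```

```text
bottle [0 0] 0.9965669 phase ((-0.10232687469745905, 0.0005647061239422158), 0.9973193908731143)
knob [0 0] 0.92348087 phase ((0.07625025791957718, 0.10173479346697434), 1.0379973982771238)
hand [0 1] 0.9453836 phase ((-0.18281864214150545, 0.7698885538209304), 0.9575504812598229)
```

View pics/w2.png

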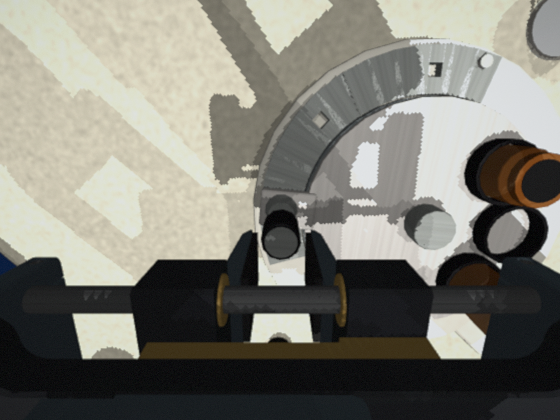

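The knob is at (281,235) in the wrist view, between the fingers. The bottle hasn't moved since t=11.1, so the cycles slipped. Next I measure the carousel angle precisely and check the hole positions.

Run:
```python
from h import *
f,P=wr("w3.png"); z=P[...,2]
m=np.zeros(z.shape,bool); m[200:255,400:465]=1
q=P[m&(z>84)&(z<100)]; A=np.array(cv2.minEnclosingCircle(q[:,:2].astype(np.float32))[0]); print("hub",A)
m[:]=0; m[215:262,258:304]=1
k=m&(z>128)&(z<146); q=P[k]; kt=q[q[:,2]>np.percentile(q[:,2],90)-3]
c=cv2.minEnclosingCircle(kt[:,:2].astype(np.float32)); print("knob",c,np.percentile(kt[:,2],[10,50,90]),len(kt))
c=np.array(c[0]); r=A-c; print("knob ang",np.arctan2(r[1],r[0]),np.hypot(*r))
m[:]=0; m[130:220,490:560]=1
q=P[m&(z>106)&(z<120)]; c=np.array(cv2.minEnclosingCircle(q[:,:2].astype(np.float32))[0]); r=c-A;print("jar",c,np.arctan2(r[1],r[0])-np.pi/4,np.hypot(*r),q.max(0))
for u,v in((321,119),(435,69)):
    r=A-P[v-10:v+11,u-10:u+11].reshape(-1,3)[:,:2]; zz=P[v-10:v+11,u-10:u+11,2].ravel(); s=zz<50
    w=r[s].mean(0); print("hole",w,s.sum(),np.arctan2(w[1],w[0]),np.hypot(*w))
```

```text
hub [650.37078857   4.04891539]
knob ((558.9357299804688, -65.19078826904297), 12.03781509399414) [137.54778275 138.69224211 139.60630841] 1162
knob ang 0.6481284985475869 114.69309701245474
jar [659.16217041  69.45897675] 0.6517946945840698 65.99821604881791 [677.55542855  85.99992537 115.76676028]
hole [113.88922905  -2.10852882] 152 -0.01851174148401751 113.9087458755441
hole [ 75.88515384 -87.75579832] 130 -0.8578121163312562 116.01567442391458
```

Run:
```python
import numpy as np
P=np.load("w1P.npy"); d=P-np.array([650.7,4.4,0]); th=np.arctan2(-d[...,1],-d[...,0]); r=np.hypot(d[...,0],d[...,1])
for a in np.arange(.2,1.06,.03):
    o=[]
    for lo,hi in((108,112),(112,118),(118,122)):
        m=(abs(th-a)<.015)&(r>lo)&(r<hi); o.append(np.median(P[m][:,2]).round(1) if m.sum()>2 else None)
    print(a.round(2),o)
```

```text
0.2 [None, None, None]
0.23 [None, None, None]
0.26 [None, None, None]
0.29 [np.float64(56.2), np.float64(56.5), np.float64(56.3)]
0.32 [np.float64(56.2), np.float64(56.9), np.float64(56.3)]
0.35 [np.float64(56.7), np.float64(56.8), np.float64(56.4)]
0.38 [np.float64(56.5), np.float64(56.1), np.float64(56.1)]
0.41 [np.float64(56.5), np.float64(56.3), np.float64(56.3)]
0.44 [np.float64(56.5), np.float64(56.7), np.float64(56.6)]
0.47 [np.float64(57.1), np.float64(56.5), np.float64(56.6)]
0.5 [np.float64(56.6), np.float64(56.3), np.float64(56.4)]
0.53 [np.float64(56.6), np.float64(56.4), np.float64(55.7)]
0.56 [np.float64(56.8), np.float64(56.7), np.float64(56.2)]
0.59 [np.float64(56.8), np.float64(56.2), np.float64(56.9)]
0.62 [np.float64(56.2), np.float64(56.7), np.float64(56.5)]
0.65 [np.float64(56.1), np.float64(56.5), np.float64(57.1)]
0.68 [np.float64(56.4), np.float64(56.2), np.float64(56.4)]
0.71 [np.float64(56.1), np.float64(44.3), np.float64(56.4)]
0.74 [np.float64(56.4), np.float64(44.7), np.float64(49.2)]
0.77 [np.float64(56.2), np.float64(53.2), np.float64(55.3)]
0.8 [np.float64(56.9), np.float64(56.5), np.float64(56.7)]
0.83 [np.float64(57.2), np.float64(57.1), np.float64(57.2)]
0.86 [np.float64(56.6), np.float64(56.4), np.float64(56.5)]
0.89 [np.float64(56.5), np.float64(56.9), np.float64(56.4)]
0.92 [np.float64(56.2), np.float64(56.8), np.float64(56.6)]
0.95 [np.float64(56.2), np.float64(56.8), np.float64(56.3)]
0.98 [np.float64(56.6), np.float64(56.4), np.float64(56.8)]
1.01 [np.float64(56.3), np.float64(56.3), np.float64(57.0)]
1.04 [np.float64(56.6), np.float64(56.2), np.float64(56.8)]
```

>>> send_rows(
  motion=[
    [0,0,0,0,0,0,-0.2],
    [-0.008,0.01,0,0,0,-0.046,-0.2],
    [-0.0162,0.019,0,0,0,-0.093,-0.2],
    [-0.0162,0.019,0,0,0,-0.093,-0.2],
    [-0.0162,0.019,0,0,0,-0.093,-0.2],
    [-0.0162,0.019,0,0,0,-0.093,-0.6],
    [-0.0162,0.019,0,0,0,-0.093,-0.7],
    [-0.0162,0.019,0,0,0,-0.093,-0.7],
    [-0.0162,0.019,0,0,0,-0.093,-0.7],
    [-0.0162,0.019,0,0,0,-0.093,-0.7],
  ],
  squeeze=20,
)

```text
time_s: 15.6
ee_pos: [558.5, -65.4, 105.1]
ee_rot: [-179.9, 0.0, 127.1]
force: [-1.1, -2.6, 0.6]
gripper_width: 23.1
gripper_force: 20.0
```

>>> send_rows(
  motion=[
    [0,0,0.004,0,0,0,-0.7],
    [0,0,0.007,0,0,0,-0.7],
    [0,0,0.007,0,0,0,-0.7],
    [0,0,0.007,0,0,0,-0.7],
  ],
  squeeze=20,
)

```text
time_s: 16.1
ee_pos: [557.9, -64.8, 108.0]
ee_rot: [-179.9, -0.1, 127.1]
force: [-2.6, -2.6, -7.8]
gripper_width: 22.7
gripper_force: 20.0
```

>>> send_rows(
  motion=[
    [0.0023,-0.0029,0,0,0,0.0155,-0.7],
    [0.0047,-0.0058,0,0,0,0.031,-0.7],
    [0.007,-0.0087,0,0,0,0.0465,-0.7],
    [0.0093,-0.0116,0,0,0,0.062,-0.7],
    [0.0117,-0.0145,0,0,0,0.0775,-0.7],
    [0.014,-0.0174,0,0,0,0.093,-0.7],
    [0.014,-0.0174,0,0,0,0.093,-0.7],
    [0.014,-0.0174,0,0,0,0.093,-0.7],
  ],
  squeeze=20,
)

```text
time_s: 17.1
ee_pos: [565.8, -74.0, 108.7]
ee_rot: [-180.0, 0.0, 132.7]
force: [-4.3, -4.1, -8.9]
gripper_width: 22.8
gripper_force: 20.0
```

```bash
cat >> h.py <<'E'
def ang(name):
    # carousel angle from hub, knob top and jar in the wrist view
    f,P=wr(name); z=P[...,2]; x=P[...,0]; y=P[...,1]; ok=f["depth"]>0
    q=P[ok&(z>85)&(z<100)&(np.hypot(x-650.5,y-4.3)<20)]; A=np.array(cv2.minEnclosingCircle(q[:,:2].astype(np.float32))[0])
    ee=env.state()["ee_pos"]
    m=ok&(z>126)&(z<150)&(np.hypot(x-ee[0],y-ee[1])<24); m[262:]=0; m[:,:258]=0; m[:,304:]=0
    q=P[m]; zt=np.percentile(q[:,2],85); kt=q[abs(q[:,2]-zt)<3]; c,rad=cv2.minEnclosingCircle(kt[:,:2].astype(np.float32))
    r=A-np.array(c); print("hub",A.round(1),"knob",np.round(c,1),round(rad,1),"top",zt.round(1),"ang",np.arctan2(r[1],r[0]).round(3))
    q=P[ok&(z>106)&(z<120)&(np.hypot(x-652,y-70)<26)]; c=np.array(cv2.minEnclosingCircle(q[:,:2].astype(np.float32))[0]); r=c-A
    print("jar",c.round(1),"ang",(np.arctan2(r[1],r[0])-np.pi/4).round(3),np.hypot(*r).round(1))
E
python3 -c "
from h import *
ang('w4.png')"
```

```text
hub [650.4   4.7] knob [560.3 -67.7] 15.0 top 142.7 ang 0.677
jar [652.8  69.7] ang 0.748 65.1
```

The carousel is now at about 0.75 rad. I'll ease the pin down to riding height and release it.

>>> send_rows(
  motion=[
    [0,0,-0.003,0,0,0,-0.7],
    [0,0,-0.006,0,0,0,-0.7],
    [0,0,-0.006,0,0,0,-0.7],
    [0,0,-0.006,0,0,0,-0.35],
    [0,0,-0.006,0,0,0,-0.3],
    [0,0,-0.006,0,0,0,-0.3],
    [0,0,-0.006,0,0,0,-0.3],
  ],
  squeeze=15,
)

```text
time_s: 18.02
ee_pos: [566.5, -73.5, 106.3]
ee_rot: [179.9, 0.1, 132.7]
force: [0.0, -0.2, 0.3]
gripper_width: 31.6
gripper_force: 0.0
```

```bash
python3 -c "
from h import *
ang('w5.png'); kn((565.5,-73.7))"
```

```text
hub [650.7   3.6] knob [566.  -73.5] 11.7 top 139.0 ang 0.739
jar [652.7  69.4] ang 0.754 65.8
18.075 [566.3 -73.5 106.1] knob [567.7 -74.1 130.8] [570.2 -76.4 133. ] ztop [138.4 139.  139.6 140.4] 111
rod [568.7 -76.1  90.3] 21 ang 0.779
```

Still riding (top at 139). My hole estimate used floor pixels below the face, so I need to project those rays back onto the 56 mm plane.

Run:
```python
import numpy as np, cv2
P=np.load("w1P.npy"); C=np.array([536.35,82.66,425.15]); A=np.array([650.78,4.46])
for u,v in((303,242),(312,115)):
    q=P[v-12:v+13,u-12:u+13].reshape(-1,3); 
    for lim in (54,52):
        s=q[(q[:,2]<lim)&(q[:,2]>40)]; h=C+(s-C)*((C[2]-56)/(C[2]-s[:,2]))[:,None]
        c,r=cv2.minEnclosingCircle(h[:,:2].astype(np.float32)); m=(h.min(0)+h.max(0))/2
        d=A-m[:2]; print(len(s),np.round(c,1),round(r,1),m.round(1),h.min(0).round(1),h.max(0).round(1),"ang",np.arctan2(d[1],d[0]),np.hypot(*d))
```

```text
63 [563.2 -71.1] 19.7 [561.9 -71.1  56. ] [549. -88.  56.] [574.8 -54.1  56. ] ang 0.704199529259171 116.64673877178987
55 [563.2 -71.1] 19.7 [561.2 -71.1  56. ] [549. -88.  56.] [573.4 -54.1  56. ] ang 0.700420965101275 117.16874333181107
89 [572.1  88.9] 18.8 [572.2  87.9  56. ] [557.9  74.5  56. ] [586.5 101.2  56. ] ang -0.8151283629337205 114.5830894485512
85 [572.1  88.9] 18.8 [572.2  87.9  56. ] [557.9  74.5  56. ] [586.5 101.2  56. ] ang -0.8151283629337205 114.5830894485512
```

Run:
```python
import numpy as np, cv2
P=np.load("w1P.npy"); C=np.array([536.35,82.66,425.15]); A=np.array([650.78,4.46])
for u,v in((303,242),(312,115)):
    n,l,st,ce=cv2.connectedComponentsWithStats(((P[...,2]<53)&(P[...,2]>40)).astype(np.uint8),connectivity=4)
    w=l[v-6:v+7,u-6:u+7]; ids=[i for i in np.unique(w) if i and st[i,4]<150]
    for i in ids:
        s=P[l==i]; h=C+(s-C)*((C[2]-56)/(C[2]-s[:,2]))[:,None]; m=(h.min(0)+h.max(0))/2; mm=h.mean(0)
        for k in(m,mm): d=A-k[:2]; print(st[i],k.round(1),np.ptp(h,0).round(1),"ang",np.arctan2(d[1],d[0]).round(3),np.hypot(*d).round(1))
```

```text
[299 239   9   8  42] [564.6 -71.6  56. ] [10.5  9.9  0. ] ang 0.723 114.9
[299 239   9   8  42] [564.5 -71.2  56. ] [10.5  9.9  0. ] ang 0.719 114.8
[308 109  11  12  72] [573.2  88.5  56. ] [11.6 12.2  0. ] ang -0.826 114.4
[308 109  11  12  72] [572.9  88.2  56. ] [11.6 12.2  0. ] ang -0.821 114.4
```

>>> send_rows(
  motion=[
    [0,0,0,0,0,0,-0.6],
    [0,0,0,0,0,0,-0.7],
    [0,0,0,0,0,0,-0.7],
    [0,0,0,0,0,0,-0.7],
    [0,0,0.004,0,0,0,-0.7],
    [0,0,0.004,0,0,0,-0.7],
    [-0.0012,0.0014,0.004,0,0,-0.008,-0.7],
    [-0.0024,0.0027,0.004,0,0,-0.015,-0.7],
    [-0.0024,0.0027,0.004,0,0,-0.015,-0.7],
    [-0.0024,0.0027,0,0,0,-0.015,-0.7],
    [-0.0024,0.0027,0,0,0,-0.015,-0.3],
    [-0.0024,0.0027,0,0,0,-0.015,-0.3],
    [-0.0024,0.0027,0,0,0,-0.015,-0.3],
    [-0.0024,0.0027,0,0,0,-0.015,-0.3],
  ],
  squeeze=20,
)

```text
time_s: 19.88
ee_pos: [565.0, -72.3, 106.2]
ee_rot: [179.9, 0.1, 131.8]
force: [-1.0, -0.7, 0.3]
gripper_width: 31.8
gripper_force: 0.0
```

```bash
python3 -c "
from h import *
ang('w6.png'); kn((564.6,-71.7))"
```

```text
hub [650.2   4.8] knob [564.6 -71.6] 11.7 top 131.6 ang 0.729
jar [654.   69.8] ang 0.726 65.1
19.925 [564.9 -72.3 106. ] knob [566.6 -73.1 127.3] [568.1 -74.5 128.4] ztop [130.9 131.9 132.4 132.9] 82
rod [565.  -72.9  88.6] 17 ang 0.737
```

The pin dropped home: knob top at 131.6 now, about 131 at the start. I retreat.

>>> send_rows(
  motion=[
    [0,0,0,0,0,0,0.2],
    [0,0,0,0,0,0,0.2],
    [0,0,0.03,0,0,0,0.2],
    [0,0,0.1,0,0,0,0.2],
    [-0.05,0,0.2,0,0,0,0.2],
    [-0.15,0,0.25,0,0,0,0.2],
    [-0.25,0,0.25,0,0,0,0.2],
    [-0.25,0,0.25,0,0,0,0.2],
    [-0.25,0,0.25,0,0,0,0.2],
  ],
)

```text
time_s: 21.1
ee_pos: [440.4, -72.4, 231.7]
ee_rot: [179.9, 0.1, 131.8]
force: [0.5, 0.5, -0.3]
gripper_width: 54.5
gripper_force: 0.0
```

Run:
```python
from h import *
kn((564.6,-71.7))
P=np.load("scene_now.npy"); P0=np.load("scene_P.npy")
f=eyes.grab_frame("scene"); save(f,"end.png")
```

```text
21.1 [440.4 -72.4 231.7] knob [565.8 -73.8 126.6] [568.1 -74.3 128.5] ztop [131.3 131.5 131.7 132.4] 81
rod [567.9 -73.2  89.7] 14 ang 0.756
```

View pics/end.png

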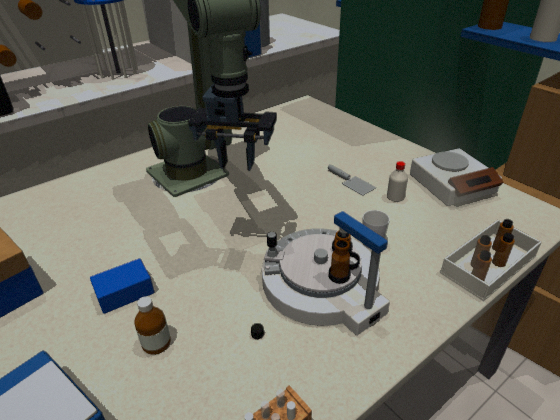

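The bottle stands upright under the nozzle at (341,262), the knob is home at (272,240) with its top at 131.5 as at the start, and the arm is clear. I'll hand it in.

```bash
python3 -c "
from workcell import env
print(env.job_done())"
```

```text
the job is handed in; nothing more can be done
None
```

I handed the job in: the carousel is on by one place (about 0.73 rad counter-clockwise), the pin reads home in the next hole, the tall bottle stands under the nozzle and the arm is clear; the hand-in returned no verdict, and pin force wasn't measured directly (grip slipped on the knob more than once mid-sweep).

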